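# Wedge a rocking control box steady

## Robot

A 6-joint arm with a two-finger parallel gripper is mounted at the origin on the work surface. World frame = base frame: x ahead of the robot, y to its left, z up, the work surface at z = 0. Lengths are in m, angles in rad, forces in N, time in s.
With the tool pointing down it reaches from about 0.3 to 0.775 m from the base axis. Payload 14.6 kg.
Tool frame: the origin (TCP) lies on the centre line of the jaws, within the pads' length; the fingertips stand 19 mm ahead of it and the grasp point (between the pads) is the TCP (ctrl.tip_reach is the distance from the TCP to the fingertips, in m); x points along the fingers, y is the direction in which the jaws open and shut, and the axes are right-handed (so a half turn about x gives the same grasp; the last joint's range is limited). The gripper opens to 94 mm and grips with 3 to 60 N. Pads are 16 mm wide; open, the fingers measure 119 mm over their backs; the gripper's body (75 mm by 177 mm) begins 78 mm behind the grasp point.
Start: joints at [1.187, 0.3, 1.521, -0, 1.321, -0.067], TCP at [0.171, 0.523, 0.224] pointing down, gripper open.
Joint ranges: [-3.03, 3.03], [-0.79, 2.21], [0.23, 2.52], [-1.04, 4.18], [0, 3.07], [-2.55, 2.55]. Speed limits (rad/s): [2.22, 2.22, 2.57, 3.14, 3.14, 3.14].

## Interface

Orientations are given as [roll, pitch, yaw] about the fixed x, y, z axes, in that order (R = Rz(yaw) Ry(pitch) Rx(roll)).
In Python, from station import ctrl, optics, models gives the robot as it stands. The module is installed in compiled form; this text tells all that it offers.
- The arm moves only by the tool arm_command, never from a script. Its argument "deltas" is a list of rows, each an object with "translation": the shift along the tool's x, y, z in units of 25 mm (1.0 is 25 mm), a list of three; "turn": the turn, a rotation vector about the tool's x, y, z in units of 5 degrees (1.0 is 5 degrees), a list of three. In form: [{"translation": [x, y, z], "turn": [rx, ry, rz]}, ...]. A call has 1 to 12 rows; each row is the pose to reach, as a shift and turn from the pose commanded when the call began, along the tool's axes at that moment; what a row does not reach only later rows make up. A row lasts 1/12 s, in which the tool goes at most 41.7 mm and 7.16 degrees, less where a joint would pass 70% of its speed; a pose out of reach is approached as far as the arm can. A call with a gripper value outside its range is refused whole. "gripper" is the finger opening in mm, from 0 to 94, set as the call begins (left out, the last holds). The fingers move at their own pace and stop on an object; "force" is the grip in N (left out, the last holds). Time passes only in rows, so rows that repeat a pose let the fingers close. It gives the time, the measured TCP pose, the force and the opening at its end, in the units of the state.
- ctrl.get_obs(): the state, without advancing time (a new reading comes with each control period).
- optics.camera(name): name is "scene" or "top" or "wrist"; returns the picture (480x640x3 uint8, red, green, blue); there is no depth.
- optics.get_calibration(name): a dict with "K" (3x3 intrinsics, pixels), "origin" and "orientation" of the camera in the world. Camera axes: x right, y down, z forward; pixel columns grow to the right and rows downward; lengths in m; the calibration is good to about 2 mm. A picture is of the moment at which its call begins: read the wrist's pose just before it. get_calibration takes no time and is no camera call; for the wrist camera it gives the pose at the moment of the call.
- ctrl.hand_in(): hands the job in, once; it reports no verdict.
Trained networks look in the newest picture that a camera, given by its name, has taken for a name from the list of things; names that differ only in an ending like _2 or _b are one class to them, and where a whole thing is asked for, a point or a joint stands for the part that bears it (a point fixed in the world has none). Each returns a list of dicts, best first, with "score" (0 to 1); they miss things now and then, are a little off and sometimes report something else, mostly with a low value. They report only what shows in the picture. A call takes as long as a camera call. They do not tell look-alikes from the thing itself.
- models.look_for(target, camera): "box" ([left, top, right, bottom] in pixels, round what is visible of it).
- models.cut_out(target, camera): "pixels" (480x640 bool, what is visible of it) and "box" ([left, top, right, bottom] in pixels, round what is visible of it).
- models.mark_of(target, camera): "at" ([column, row] in pixels: a listed point, or the origin of a listed thing).
The state is a dict: "time_s": time; "qpos": joint angles; "joint_vel": joint speeds; "tau": joint torques, N m; "ee_pos": TCP position; "eef_rot": TCP orientation; "force": force on the tool from outside, world axes, zero at the start; "moment": the same for the moment, N m; "grip_width": finger opening in m.
Only numpy, scipy, OpenCV 4.12 (cv2) and the standard library are available. Lean on these libraries where they do the work, as an engineer would, in place of code of your own. Each camera call takes 0.05 s, during which the arm holds its last target.

## Task

The grey control box rocks on the bench because its green foot is too short. With the fingertips, push the orange wedge along the bench, thin end first, under the green foot until that corner no longer dips when you press on it; do not jack the box up, shove it along, lift the wedge, or disturb the other things. Finish while holding: the program ends with the fingertips still pressing down firmly (about 10 N) on top of the box over the green foot, the box staying level.

Things in the scene. Friction and masses are not known exactly. Their poses are not given: they have to be found in the camera images.
- box: Grey steel control box, 150 (x) x 190 (y) mm, 2.2 kg, loose. Origin: on the bench under its middle when level; z up. Underside 26 mm, flat top 86 mm above the bench; a dark heat sink (70 x 80, 24 mm above the top) is centred at x -35, y +50. Dome feet of radius 12 mm at x +-55, y +-75; three are black, the green one at x +55, y -75 is too short. Left alone it stands level on the black feet.
- short_foot (a point): Point straight below the green short foot, at bench height while the box is level (box frame x +55, y -75, z 0 mm). The foot's rounded end hangs 5 to 9 mm above this point; how much differs each time and is not told.
- short_corner (a point): Point on the box's flat top straight above the green foot, 86 mm above the bench (box frame x +55, y -75, z 86 mm), 20 mm in from the two nearest sides. Press here. Unsupported, a push of 3 to 8 N tips the box about the diagonal of the next two feet (89 mm away) until the green foot lands, this point dipping as far; once wedged, it stays at 86 mm.
- wedge: Orange plastic wedge, 90 g, 120 x 44 mm, flat on the bench. Origin: centre of its underside; x points to the thin end, z up. The top slopes from 3 mm high at x +60 to 16 mm at x -45 mm; behind that an upright heel block, 15 mm thick, 32 mm high, full width. It starts 20 to 70 mm off the box's -y side, pointing at the green foot within about 12 mm and 0.15 rad.
- tip (a point): Middle of the wedge's thin front edge, on the bench (wedge frame x +60, y 0, z 0 mm).
- heel (a point): Middle of the wedge's flat back face, 16 mm above the bench (wedge frame x -60, y 0, z 16 mm): push here. The wedge slides under less than 2 N; pushing turns clearly stiffer (5 N and more) once it meets the green foot, and friction keeps it there when let go.
- screwdriver: Screwdriver with a red handle lying on the bench: leave it alone. Origin under its middle.
- jar: Amber glass jar with black cap, 56 mm across, 55 mm high: leave it alone. Origin: centre of its underside.
- spool: Small blue wire spool, 64 mm across, 40 mm high, standing on its end: leave it alone. Origin: centre of its underside.
There are look-alikes about, which are no part of the job. Of the things like the wedge, leave any that is blue or pink; of the rest the smaller one is meant.

How it is judged:
On the way:
1. the thin end of the wedge has been pushed under the green foot (x of short_foot in the frame of wedge between -0.04 and 0.052 m and y of short_foot in the frame of wedge between -0.021 and 0.021 m), for 0.2 s.
At the end, for the whole second after the job is handed in: Wedge flat, its slope under the green foot and carrying over 1 N; fingertips press the box's top with over 6 N, the hand within 40 mm of the point above that foot, not touching the wedge; box level within 0.016 rad (1.5 mm at the corner); both at rest (all of step 1 and angle between box's own z axis and vertical below 0.016 rad and contact force between the fingers and box above 6 N and contact force between wedge and box above 1 N and horizontal distance between the grasp point and short_corner below 0.04 m and contact force between each of the arm, the fingers and wedge below 0.3 N and angle between wedge's own z axis and vertical below 0.05 rad and linear speed of each of box, wedge below 0.02 m/s); the arm keeps its last pose, push and grip.
It fails at once if the wedge is lifted or tipped up (height (world z) of wedge above 0.012 m or angle between wedge's own z axis and vertical above 0.2 rad).
It fails at once if the box is lifted or jacked up (its middle more than 10 mm up) (height (world z) of box above 0.01 m).
It fails at once if the box is shoved along the bench by more than 25 mm (distance of box from where it was at the start of the episode above 0.025 m).
It fails at once if the screwdriver, jar or spool is disturbed (moved more than 25 mm) (distance of any of screwdriver, jar, spool from where it was at the start of the episode above 0.025 m).
It also fails if it takes over 51 s, if anything falls off the work surface, if the arm or the gripper's body presses on something with over 40 N, if the wrist force passes 120 N, or if a joint passes its speed limit or range.

## Working session

There is one attempt and no reset: what is moved stays moved. The work goes in short steps, Python scripts to look and compute and a tool call to move; the robot and the scene stay as the last step left them, time stands still between calls to the robot, and variables do not carry over. Pictures are saved under pics/ and viewed, and the job is handed in when it is done.

Besides the shell and the picture viewer there is one more tool, called after "Call:" as a command line: name --argument value ..., lists and objects as JSON in quotes. arm_command: Moves the arm, as the interface text tells. Its arguments: {"type":"object","properties":{"deltas":{"type":"array"},"gripper":{"type":"number"},"force":{"type":"number"}},"required":["deltas"]}

```bash
mkdir -p pics; python3 - <<'E'
from station import ctrl, optics, models
import cv2
o=ctrl.get_obs()
for k,v in o.items(): print(k,v)
print(ctrl.tip_reach)
for n in ["scene","top","wrist"]:
    im=optics.camera(n); cv2.imwrite(f"pics/a_{n}.png",im[:,:,::-1])
    c=optics.get_calibration(n); print(n,c)
    if n!="wrist":
        for t in ["box","short_corner","wedge","tip","heel","short_foot"]:
            r=models.mark_of(t,n); print(t,[(x['at'],round(x['score'],2)) for x in r])
E
```

```text
time_s 0.0
qpos [ 1.18741493e+00  3.00461206e-01  1.52158018e+00  6.01312111e-06
  1.32069650e+00 -6.65810226e-02]
joint_vel [ 7.50497028e-04  2.64681871e-04 -2.60873990e-04 -9.71941885e-05
  1.72593828e-03 -1.16339586e-03]
tau [ 1.60855368e-03 -5.31804156e+01 -3.52741027e+01  7.08844280e-02
  2.42916163e-02 -1.35237083e-04]
ee_pos [0.17124181 0.52241022 0.22389213]
eef_rot [-1.64246303  1.56965108 -1.9592649 ]
force [ 0.32344327 -0.04642403  0.60541112]
moment [ 0.01495756  0.04780937 -0.01450138]
grip_width 0.09412742743918116
0.019
scene {'K': array([[529.73356776,   0.        , 318.5685467 ],
       [  0.        , 529.73356776, 235.50997592],
       [  0.        ,   0.        ,   1.        ]]), 'origin': array([ 0.91714866, -0.50773161,  0.90237109]), 'orientation': array([-2.50164219e+00, -1.65221948e-03,  6.51827835e-01])}
box [([328.8, 222.1], 0.76)]
short_corner [([329.6, 232.4], 0.62)]
wedge [([388.8, 289.5], 0.94), ([341.9, 356.0], 0.9), ([213.9, 390.4], 0.85)]
tip [([262.8, 367.4], 0.83), ([358.5, 400.9], 0.72), ([306.7, 277.4], 0.71), ([403.6, 265.7], 0.63)]
heel [([262.8
[... 436 characters left out ...]
[([285.9, 265.6], 0.62)]
short_corner [([319.4, 234.7], 0.72)]
wedge [([368.5, 250.2], 0.89), ([380.4, 185.8], 0.87), ([307.3, 183.0], 0.82), ([457.3, 243.9], 0.55)]
tip [([288.2, 187.1], 0.85), ([342.8, 243.2], 0.83), ([427.6, 222.5], 0.68), ([399.7, 158.1], 0.6)]
heel [([391.9, 250.9], 0.92), ([494.3, 257.4], 0.8), ([371.1, 209.0], 0.77), ([339.6, 180.6], 0.7), ([320.5, 236.2], 0.32)]
short_foot []
wrist {'K': array([[343.80324573,   0.        , 317.45449602],
       [  0.        , 343.80324573, 238.37892756],
       [  0.        ,   0.        ,   1.        ]]), 'origin': array([0.10659576, 0.54407821, 0.38449961]), 'orientation': array([ 2.90144610e+00, -6.81371848e-04,  1.25410440e+00])}
```

View pics/a_scene.png

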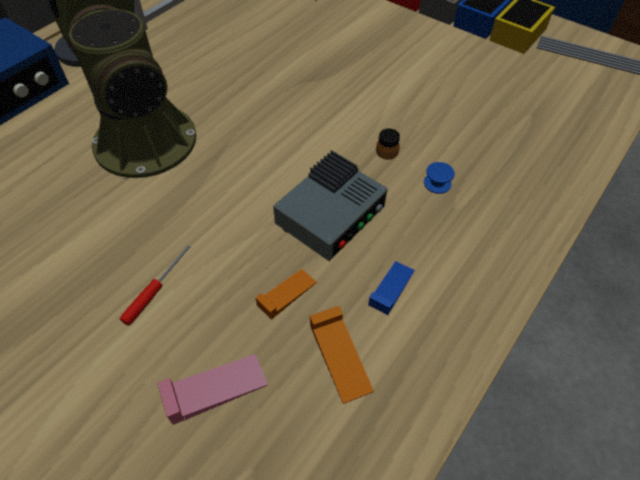

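View pics/a_top.png

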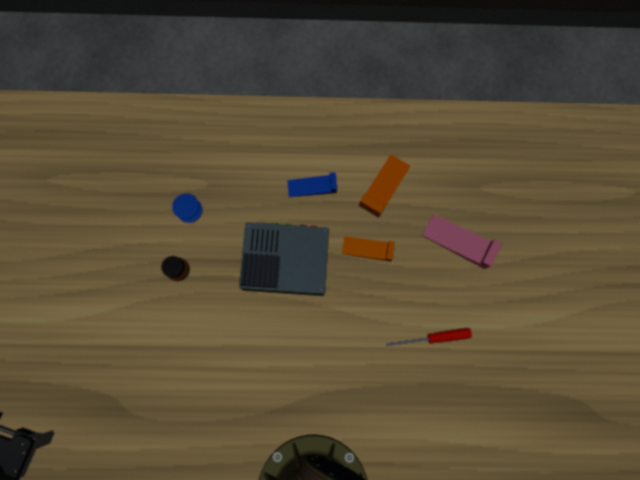

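The scene shows the meant small orange wedge (scene ≈285,293; top ≈368,248) just off the box's -y side. The box is at top ≈285,258, with its green-foot corner at the upper right (≈320,235). The larger orange, blue and pink wedges are decoys.

```bash
cat > h.py <<'E'
import numpy as np, cv2
from scipy.spatial.transform import Rotation as R
from scipy.optimize import least_squares
from station import ctrl, optics, models
def proj(n,P,c=None):
    c=c or optics.get_calibration(n)
    Rm=R.from_euler('xyz',c['orientation']).as_matrix()
    p=(np.atleast_2d(P)-c['origin'])@Rm
    q=p@np.array(c['K']).T
    return q[:,:2]/q[:,2:]
def unproj(n,uv,z,c=None):
    c=c or optics.get_calibration(n)
    Rm=R.from_euler('xyz',c['orientation']).as_matrix()
    d=Rm@np.linalg.inv(c['K'])@np.array([uv[0],uv[1],1.])
    return c['origin']+d*(z-c['origin'][2])/d[2]
def T(p,L):  # p=(x,y,yaw)
    c,s=np.cos(p[2]),np.sin(p[2]); L=np.atleast_2d(L)
    return np.c_[p[0]+c*L[:,0]-s*L[:,1],p[1]+s*L[:,0]+c*L[:,1],L[:,2]]
E
python3 - <<'E'
from h import *
for n,tip,heel,sc in [("scene",(306.7,277.4),(262.8,304.6),(329.6,232.4)),("top",(342.8,243.2),(391.9,250.9),(319.4,234.7))]:
    print(n,unproj(n,tip,0),unproj(n,heel,.016),unproj(n,sc,.086))
for n in ["scene","top"]:
    im=cv2.imread(f"pics/a_{n}.png")
    hsv=cv2.cvtColor(im,cv2.COLOR_BGR2HSV)
    m=((hsv[...,0]>5)&(hsv[...,0]<16)&(hsv[...,1]>200)&(hsv[...,2]>60)).astype(np.uint8)
    k,l,st,ce=cv2.connectedComponentsWithStats(m)
    for i in range(1,k):
        if st[i,4]>150:
            pts=np.argwhere(l==i)[:,::-1].astype(np.float32)
            print(n,st[i],ce[i],cv2.boxPoints(cv2.minAreaRect(pts)).round(1).tolist())
    c=(300,265) if n=="scene" else (345,250)
    w,hh=(130,100)
    x0,y0=c[0]-w//2-20,c[1]-hh//2
    crop=im[y0:y0+hh,x0:x0+w+20]
    cv2.imwrite(f"pics/crop_{n}.png",cv2.resize(crop,None,fx=5,fy=5,interpolation=cv2.INTER_CUBIC)); print(x0,y0)
E
```

```text
scene [ 0.5554331  -0.07049783  0.        ] [ 0.53313645 -0.17684696  0.016     ] [ 0.56189681 -0.00487364  0.086     ]
top [ 0.56174204 -0.06421046  0.        ] [ 0.54167289 -0.18078286  0.016     ] [ 0.56202868 -0.00586128  0.086     ]
scene [ 257  270   58   45 1032] [285.12984496 292.58624031] [[253.5, 299.5], [299.0, 262.5], [315.0, 282.20001220703125], [269.3999938964844, 319.1000061035156]]
scene [ 311  307   61   96 2165] [340.30900693 356.5556582 ] [[307.5, 317.3999938964844], [337.70001220703125, 305.29998779296875], [372.1000061035156, 390.70001220703125], [341.8999938964844, 402.8999938964844]]
215 215
top [ 361  155   49   59 1302] [384.82411674 184.00691244] [[359.5, 201.3000030517578], [391.0, 153.5], [410.70001220703125, 166.5], [379.20001220703125, 214.3000030517578]]
top [342 237  52  23 886] [368.11963883 248.11625282] [[341.5, 255.0], [343.3999938964844, 236.3000030517578], [393.8999938964844, 241.39999389648438], [392.0, 260.1000061035156]]
260 200
```

```bash
cat >> h.py <<'E'
W=np.array([[x,y,z]for y in(-.022,.022) for x,z in[(.06,0),(.06,.003),(-.045,.016),(-.045,.032),(-.06,.032),(-.06,0)]])
Bx=np.array([[x,y,z]for y in(-.095,.095) for x in(-.075,.075) for z in (.026,.086)])
HS=np.array([[-.035+x,.05+y,z]for y in(-.04,.04) for x in(-.035,.035) for z in (.086,.11)])
def hullmask(n,polys,c=None,s=4):
    m=np.zeros((480,640),np.uint8)
    for P in polys:
        h=cv2.convexHull(proj(n,P,c).astype(np.float32))
        cv2.fillConvexPoly(m,np.round(h*16).astype(np.int32),1,shift=4)
    return m
def wedgehull(p):
    a=T(p,W); return [a[[0,1,2,5,4+0,6,7,8,11]][[0,1,2,3,5,6,7,8]], a[[2,3,4,5,8,9,10,11]]]
def fit(masks,p0,polyf,sc=(.01,.01,.05)):
    from scipy.optimize import minimize
    cs={n:optics.get_calibration(n) for n in masks}
    def cost(q):
        p=np.array(p0)+q*np.array(sc); t=0
        for n,m in masks.items():
            h=hullmask(n,polyf(p),cs[n]); t+=1-(h&m).sum()/((h|m).sum()+1e-9)
        return t
    r=minimize(cost,np.zeros(3),method='Nelder-Mead',options=dict(initial_simplex=[[0,0,0],[1,0,0],[0,1,0],[0,0,1]],xatol=.005,fatol=1e-4))
    return np.array(p0)+r.x*np.array(sc),r.fun
def orange(im,near):
    hsv=cv2.cvtColor(im,cv2.COLOR_BGR2HSV)
    m=((hsv[...,0]>4)&(hsv[...,0]<17)&(hsv[...,1]>190)&(hsv[...,2]>40)).astype(np.uint8)
    k,l,st,ce=cv2.connectedComponentsWithStats(m)
    i=min([i for i in range(1,k) if st[i,4]>80],key=lambda i:np.hypot(*(ce[i]-near)))
    return (l==i).astype(np.uint8)
E
python3 - <<'E'
from h import *
ms={};bs={}
near={"scene":(285,293),"top":(368,248)}
for n in ["scene","top"]:
    im=cv2.imread(f"pics/a_{n}.png"); ms[n]=orange(im,near[n])
    optics.camera(n)
    r=models.cut_out("box",n); print([(x['score'],x['box']) for x in r]); bs[n]=r[0]['pixels'].astype(np.uint8)
p0=(.549,-.123,1.40)
p,f=fit(ms,p0,wedgehull); print("wedge",p,f,T(p,[[.06,0,0],[-.06,0,0.016]]))
for n in ms: print(n,fit({n:ms[n]},p0,wedgehull))
bf=lambda p:[T(p,Bx),T(p,HS)]
b0=(.51,.07,0)
b,f=fit(bs,b0,bf); print("box",b,f,T(b,[[.055,-.075,.086]]))
for n in bs: print(n,fit({n:bs[n]},b0,bf))
for n in ms:
    im=cv2.imread(f"pics/a_{n}.png")
    im=cv2.resize(im,None,fx=4,fy=4,interpolation=cv2.INTER_CUBIC)
    for P,col in[(wedgehull(p),(255,0,0)),(bf(b),(0,255,0))]:
        for Q in P:
            h=cv2.convexHull(proj(n,Q).astype(np.float32)); cv2.polylines(im,[np.round(h*4+2).astype(int)],True,col,1)
    s=proj(n,T(b,[[.055,-.075,.086]]))[0]; cv2.circle(im,tuple(int(v*4+2) for v in s),4,(0,0,255),-1)
    x0,y0=(950,560) if n=="scene" else (920,800)
    cv2.imwrite(f"pics/fit_{n}.png",im[y0:y0+600,x0:x0+760])
E
```

```text
[(0.55, [272.2, 151.1, 388.5, 258.9])]
[(0.78, [237.0, 222.9, 330.0, 297.4])]
wedge [ 0.54895306 -0.12298774  1.39770063] 0.2861426927455806 [[ 0.55928702 -0.06388437  0.        ]
 [ 0.53861911 -0.18209112  0.016     ]]
scene (array([ 0.54738887, -0.12228677,  1.41215775]), np.float64(0.1495786516859905))
top (array([ 0.54920419, -0.12430406,  1.41473832]), np.float64(0.1207729468607529))
box [ 0.51027414  0.07129088 -0.04585515] 0.07914647035082245 [[ 0.56177839 -0.00615143  0.086     ]]
scene (array([ 0.50789933,  0.07051363, -0.0356528 ]), np.float64(0.044920068701407745))
top (array([ 0.51141067,  0.07033483, -0.05538454]), np.float64(0.023114754098520818))
```

View pics/fit_scene.png

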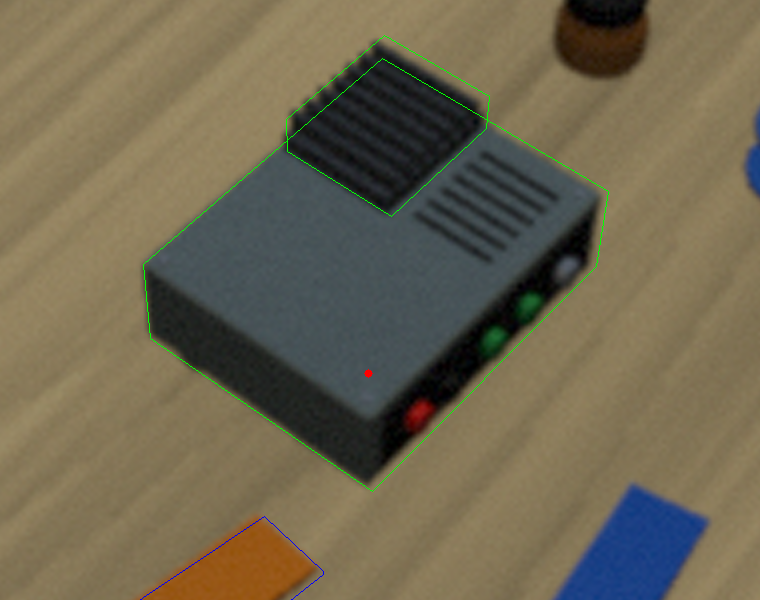

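View pics/fit_top.png

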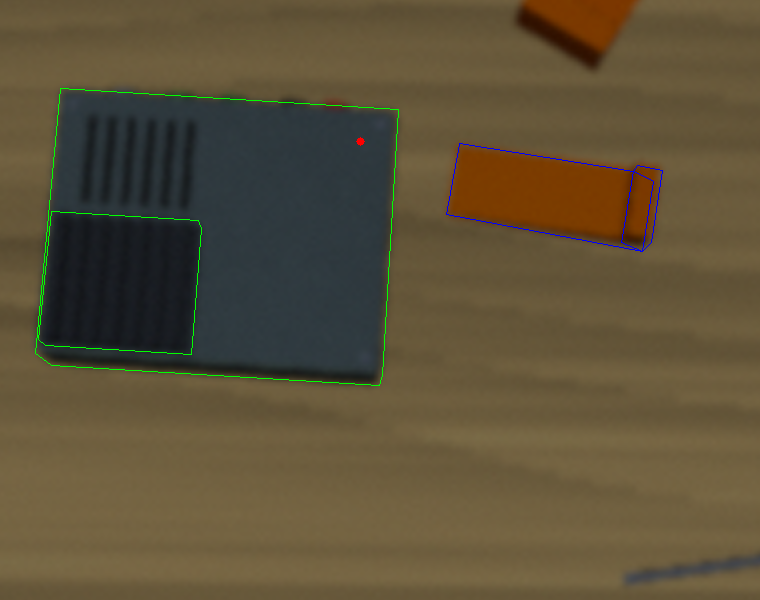

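```bash
python3 - <<'E'
from h import *
near={"scene":(285,293),"top":(368,248)}
ms={n:orange(cv2.imread(f"pics/a_{n}.png"),near[n]) for n in near}
for k in (["top"],["scene"],["top","scene"]):
  best=min((fit({n:ms[n] for n in k},(.549+dx,-.123+dy,a),wedgehull,(.006,.006,.08)) for dx in(-.003,.003) for dy in(-.003,.003) for a in(1.38,1.44,1.5)),key=lambda r:r[1])
  p=best[0]; print(k,best,T(p,[[.06,0,0],[-.06,0,.016]]).round(4).tolist())
p=best[0]
out=[]
for n in ms:
    im=cv2.imread(f"pics/a_{n}.png"); im=cv2.resize(im,None,fx=6,fy=6,interpolation=cv2.INTER_CUBIC)
    for Q in wedgehull(p):
        h=cv2.convexHull(proj(n,Q).astype(np.float32)); cv2.polylines(im,[np.round(h*6+3).astype(int)],True,(255,0,0),1)
    c=near[n]; out.append(im[c[1]*6-200:c[1]*6+200,c[0]*6-200:c[0]*6+200])
cv2.imwrite("pics/fitw2.png",np.hstack(out))
E
```

```text
['top'] (array([ 0.54897715, -0.12230747,  1.38867427]), np.float64(0.11821705426442031)) [[0.5598, -0.0633, 0.0], [0.5381, -0.1813, 0.016]]
['scene'] (array([ 0.54770634, -0.12343814,  1.46248475]), np.float64(0.13991477272788355)) [[0.5542, -0.0638, 0.0], [0.5412, -0.1831, 0.016]]
['top', 'scene'] (array([ 0.5487354 , -0.12154142,  1.44177338]), np.float64(0.27213945001481643)) [[0.5565, -0.062, 0.0], [0.541, -0.181, 0.016]]
```

View pics/fitw2.png

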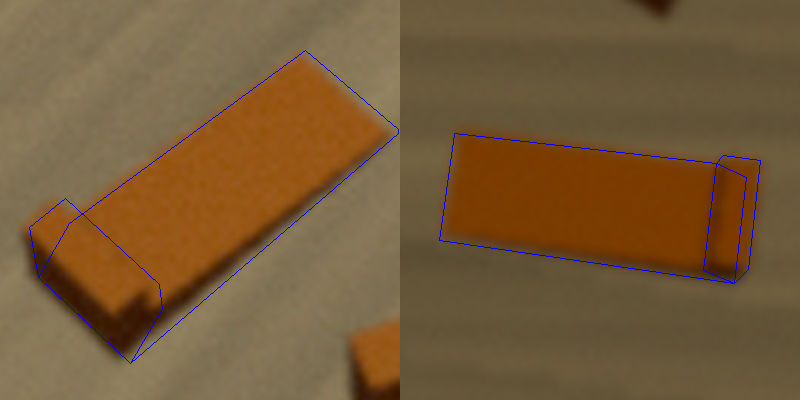

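```bash
sed -i 's/(hsv\[...,1\]>190)&(hsv\[...,2\]>40)/(hsv[...,1]>165)\&(hsv[...,2]>15)/; s/hsv\[...,0\]>4/hsv[...,0]>2/' h.py; python3 - <<'E'
from h import *
near={"scene":(285,293),"top":(368,248)}
ms={n:orange(cv2.imread(f"pics/a_{n}.png"),near[n]) for n in near}
print([m.sum() for m in ms.values()])
for k in (["top"],["scene"],["top","scene"]):
  best=min((fit({n:ms[n] for n in k},(.549+dx,-.123+dy,a),wedgehull,(.006,.006,.08)) for dx in(-.003,.003) for dy in(-.003,.003) for a in(1.38,1.44,1.5)),key=lambda r:r[1])
  p=best[0]; print(k,best,T(p,[[.06,0,0],[-.06,0,.016]]).round(4).tolist())
p=best[0]
out=[]
for n in ms:
    im=cv2.imread(f"pics/a_{n}.png"); im=cv2.resize(im,None,fx=6,fy=6,interpolation=cv2.INTER_CUBIC)
    for Q in wedgehull(p):
        h=cv2.convexHull(proj(n,Q).astype(np.float32)); cv2.polylines(im,[np.round(h*6+3).astype(int)],True,(255,0,0),1)
    c=near[n]; out.append(im[c[1]*6-200:c[1]*6+200,c[0]*6-200:c[0]*6+200])
cv2.imwrite("pics/fitw3.png",np.hstack(out))
E
```

```text
[np.uint64(1269), np.uint64(976)]
['top'] (array([ 0.54983539, -0.12379589,  1.42403908]), np.float64(0.055179090029956246)) [[0.5586, -0.0644, 0.0], [0.5411, -0.1832, 0.016]]
['scene'] (array([ 0.5474603 , -0.12074357,  1.45899194]), np.float64(0.10220014194527882)) [[0.5542, -0.0611, 0.0], [0.5408, -0.1804, 0.016]]
['top', 'scene'] (array([ 0.54883698, -0.1216148 ,  1.43347885]), np.float64(0.1811447269621418)) [[0.5571, -0.0622, 0.0], [0.5406, -0.1811, 0.016]]
```

View pics/fitw3.png

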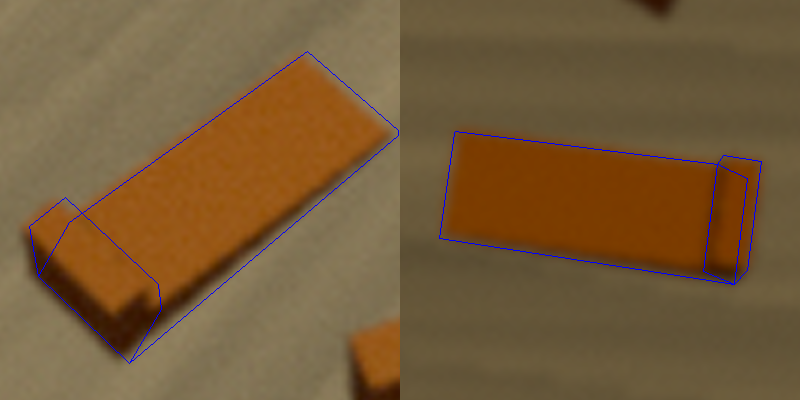

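```bash
cat >> h.py <<'E'
def tool(): 
    o=ctrl.get_obs(); return o['ee_pos'],R.from_euler('xyz',o['eef_rot'])
def plan(pos,yawz,cur=None,q=None):
    # tool x down, tool z axis horizontal along heading yawz (choose)
    p,r=tool()
    z=np.array([np.cos(yawz),np.sin(yawz),0]); x=np.array([0,0,-1.]); y=np.cross(z,x)
    Rt=R.from_matrix(np.c_[x,y,z])
    return (r.inv().apply(np.array(pos)-p)/.025).round(3), np.rad2deg((r.inv()*Rt).as_rotvec()/5).round(3)
E
python3 - <<'E'
from h import *
p,r=tool(); print(p,r.as_matrix().round(3)); q=ctrl.get_obs()['qpos']; print(q)
for yz in (1.44,1.44+np.pi): print(yz,plan((.535,-.218,.2),yz))
d=np.array([.135,.991,0]);print(np.arctan2(-.218,.535))
E
```

```text
[0.17134038 0.52261152 0.22444124] [[-0.     0.312  0.95 ]
 [-0.     0.95  -0.312]
 [-1.    -0.    -0.   ]]
[ 1.18738326e+00  2.99907006e-01  1.52100117e+00  1.12105176e-05
  1.32073173e+00 -6.65786985e-02]
1.44 (array([  0.978, -23.618,  23.052]), array([-2.0132e+01, -1.0000e-03,  0.0000e+00]))
4.581592653589793 (array([  0.978, -23.618,  23.052]), array([1.5868e+01, 0.0000e+00, 1.0000e-03]))
-0.386935089576829
```

Call:
arm_command --deltas '[{"translation": [0,-1,1],"turn": [0.7,0,0]},{"translation": [0,-2,2],"turn": [1.4,0,0]},{"translation": [0,-3,3],"turn": [2,0,0]},{"translation": [0,-4,4],"turn": [2.7,0,0]},{"translation": [0,-5,5],"turn": [3.4,0,0]},{"translation": [0,-6,6],"turn": [4,0,0]},{"translation": [0,-7,7],"turn": [4.7,0,0]},{"translation": [0,-8,8],"turn": [5.4,0,0]},{"translation": [0,-9,9],"turn": [6,0,0]},{"translation": [0,-10,10],"turn": [6.7,0,0]},{"translation": [0,-11,11],"turn": [7.4,0,0]},{"translation": [0,-12,12],"turn": [8,0,0]}]' --gripper 20 --force 30

```text
time_s: 1.95
ee_pos: [0.3634, 0.1424, 0.2247]
eef_rot: [1.274, 1.57, 0.256]
force: [0.8, 0.3, 0.6]
grip_width: 0.0208
```

```bash
python3 - <<'E'
from h import *
print(tool()[0],ctrl.get_obs()['qpos'],plan((.535,-.218,.2),1.44+np.pi))
E
```

```text
[0.36336612 0.14242058 0.22474174] [ 2.79641739e-01 -6.69925793e-02  1.92998589e+00 -2.07620876e-05
  1.27777597e+00 -2.73128821e-01] (array([ 0.992, -1.727, 15.874]), array([ 7.833, -0.   , -0.01 ]))
```

Call:
arm_command --deltas '[{"translation": [0.1,-0.15,1.3],"turn": [0.7,0,0]},{"translation": [0.2,-0.3,2.6],"turn": [1.4,0,0]},{"translation": [0.3,-0.4,4],"turn": [2,0,0]},{"translation": [0.4,-0.6,5.3],"turn": [2.7,0,0]},{"translation": [0.4,-0.7,6.6],"turn": [3.4,0,0]},{"translation": [0.5,-0.9,8],"turn": [4,0,0]},{"translation": [0.6,-1,9.3],"turn": [4.7,0,0]},{"translation": [0.7,-1.2,10.6],"turn": [5.3,0,0]},{"translation": [0.8,-1.3,12],"turn": [6,0,0]},{"translation": [0.9,-1.5,13.3],"turn": [6.6,0,0]},{"translation": [1,-1.6,14.6],"turn": [7.2,0,0]},{"translation": [1,-1.73,15.87],"turn": [7.83,0,0]}]'

```text
time_s: 2.95
ee_pos: [0.5359, -0.2174, 0.1988]
eef_rot: [-1.919, 1.57, 2.663]
force: [0.5, 0.3, 0.8]
grip_width: 0.0198
```

```bash
python3 - <<'E'
from h import *
print(tool()[0],tool()[1].as_matrix().round(3),plan((.535,-.218,.03),1.44+np.pi))
im=optics.camera("wrist");cv2.imwrite("pics/b_wrist.png",im[:,:,::-1])
im=optics.camera("scene");cv2.imwrite("pics/b_scene.png",im[:,:,::-1])
E
```

```text
[ 0.53590008 -0.21739476  0.19884883] [[-0.001  0.992 -0.13 ]
 [ 0.    -0.13  -0.992]
 [-1.    -0.001 -0.   ]] (array([ 6.754, -0.028,  0.03 ]), array([ 0.006, -0.003,  0.007]))
```

View pics/b_wrist.png

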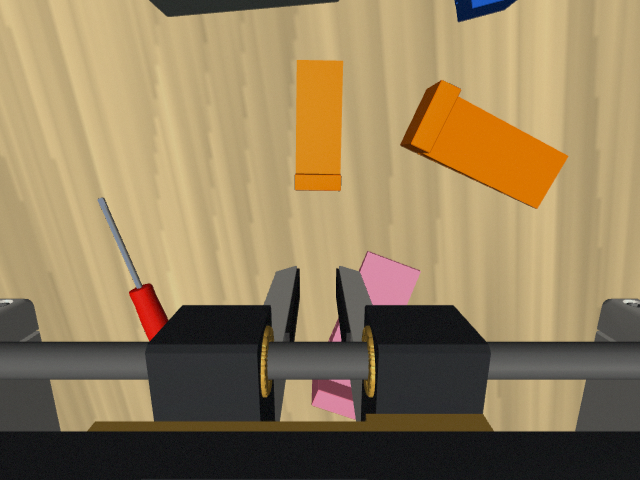

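View pics/b_scene.png

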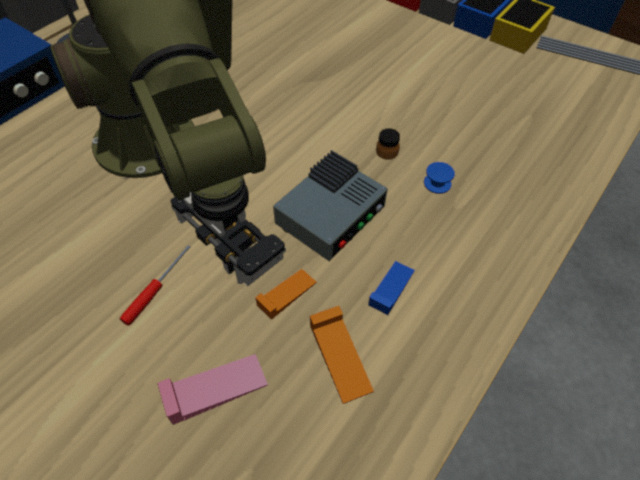

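The wrist view shows the wedge aligned with the jaws: heel at (318,182), tip at (320,61). The fingers end at (280-355,268). The pink decoy's tip sits near (390,265), so I'm checking clearance there.

```bash
python3 - <<'E'
from h import *
for uv in((433,215),(424,237)): print("pink",unproj("top",uv,0))
for uv in((369,252),(419,270)): print("pink wr",unproj("wrist",uv,0.003))
for uv in((296,60.5),(342,61)): print("tip",unproj("wrist",uv,0.003))
for uv in((294.5,174.5),(341,174.5),(295,190),(341,191)): print("heel",unproj("wrist",uv,0.032))
for uv in((361,204),(378,215),(400,145)): print("orange",unproj("top",uv,0.0))
E
```

```text
pink [ 0.63700141 -0.28692383  0.        ]
pink [ 0.5808638  -0.26291464  0.        ]
pink wr [ 0.58720036 -0.25924293  0.003     ]
pink wr [ 0.63919747 -0.28671406  0.003     ]
tip [ 0.53701422 -0.06275163  0.003     ]
tip [ 0.58005737 -0.06893013  0.003     ]
heel [ 0.52205948 -0.1661509   0.032     ]
heel [ 0.56517504 -0.17189224  0.032     ]
heel [ 0.52039561 -0.18048716  0.032     ]
heel [ 0.5633935  -0.18716098  0.032     ]
orange [ 0.66165757 -0.10881693  0.        ]
orange [ 0.6343266  -0.15069169  0.        ]
orange [ 0.81976579 -0.20872808  0.        ]
```

Call:
arm_command --deltas '[{"translation": [1,0,0],"turn": [0,0,0]},{"translation": [2,0,0],"turn": [0,0,0]},{"translation": [3,0,0],"turn": [0,0,0]},{"translation": [4,0,0],"turn": [0,0,0]},{"translation": [5,0,0],"turn": [0,0,0]},{"translation": [5.7,0,0],"turn": [0,0,0]},{"translation": [6.3,0,0],"turn": [0,0,0]},{"translation": [6.6,0,0],"turn": [0,0,0]},{"translation": [6.8,0,0],"turn": [0,0,0]},{"translation": [6.8,0,0],"turn": [0,0,0]}]'

```text
time_s: 3.88
ee_pos: [0.5354, -0.2154, 0.0291]
eef_rot: [-1.897, 1.57, 2.689]
force: [1.0, -0.4, -0.3]
grip_width: 0.02
```

Call:
arm_command --deltas '[{"translation": [0,0,-0.2],"turn": [0,0,0]},{"translation": [0,0,-0.4],"turn": [0,0,0]},{"translation": [0,0,-0.6],"turn": [0,0,0]},{"translation": [0,0,-0.8],"turn": [0,0,0]},{"translation": [0,0,-1.0],"turn": [0,0,0]},{"translation": [0,0,-1.2],"turn": [0,0,0]},{"translation": [0,0,-1.4],"turn": [0,0,0]},{"translation": [0,0,-1.6],"turn": [0,0,0]},{"translation": [0,0,-1.8],"turn": [0,0,0]},{"translation": [0,0,-2.0],"turn": [0,0,0]}]'

```text
time_s: 4.72
ee_pos: [0.542, -0.1657, 0.0294]
eef_rot: [-0.635, 1.571, -2.333]
force: [0.1, -1.0, 0.2]
grip_width: 0.0197
```

```bash
python3 - <<'E'
from h import *
print(ctrl.get_obs()['time_s'],tool()[0],ctrl.get_obs()['force'],ctrl.get_obs()['moment'])
im=optics.camera("wrist");cv2.imwrite("pics/c_wrist.png",im[:,:,::-1])
E
```

```text
4.7167 [ 0.54196417 -0.16569356  0.02944716] [ 0.12302669 -1.02617782  0.21450528] [-0.23643436  0.09571474 -0.05158498]
```

View pics/c_wrist.png

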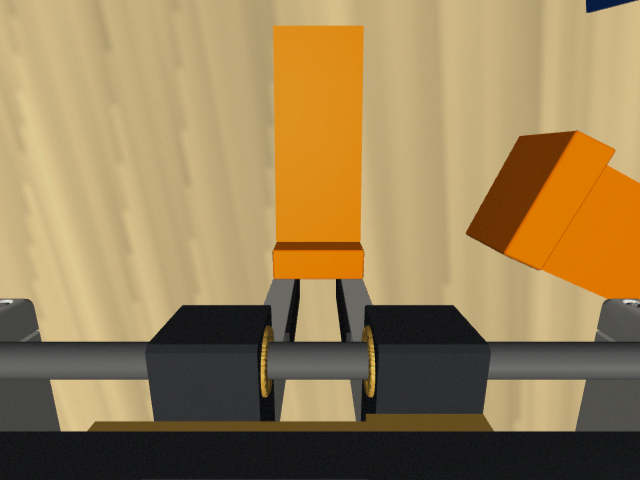

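Both fingertips sit square against the heel (318,265), the wedge points straight ahead, and the push force is about 1 N. I'm continuing the push.

Call:
arm_command --deltas '[{"translation": [0,0,-0.2],"turn": [0,0,0]},{"translation": [0,0,-0.4],"turn": [0,0,0]},{"translation": [0,0,-0.6],"turn": [0,0,0]},{"translation": [0,0,-0.8],"turn": [0,0,0]},{"translation": [0,0,-1.0],"turn": [0,0,0]},{"translation": [0,0,-1.2],"turn": [0,0,0]},{"translation": [0,0,-1.3],"turn": [0,0,0]},{"translation": [0,0,-1.4],"turn": [0,0,0]},{"translation": [0,0,-1.4],"turn": [0,0,0]}]'

```text
time_s: 5.52
ee_pos: [0.5464, -0.131, 0.0294]
eef_rot: [-2.866, 1.571, 1.72]
force: [-0.4, 0.0, -0.7]
grip_width: 0.0201
```

```bash
python3 - <<'E'
from h import *
o=ctrl.get_obs();print(o['time_s'],tool()[0],o['force'],o['moment'])
im=optics.camera("wrist");cv2.imwrite("pics/d_wrist.png",im[:,:,::-1])
im=optics.camera("top");cv2.imwrite("pics/d_top.png",im[:,:,::-1])
im=optics.camera("scene");cv2.imwrite("pics/d_scene.png",im[:,:,::-1])
E
```

```text
5.5167 [ 0.54643205 -0.1310048   0.0294342 ] [-0.3696797   0.04097269 -0.65686185] [-0.05235019  0.04598643  0.00632057]
```

View pics/d_wrist.png

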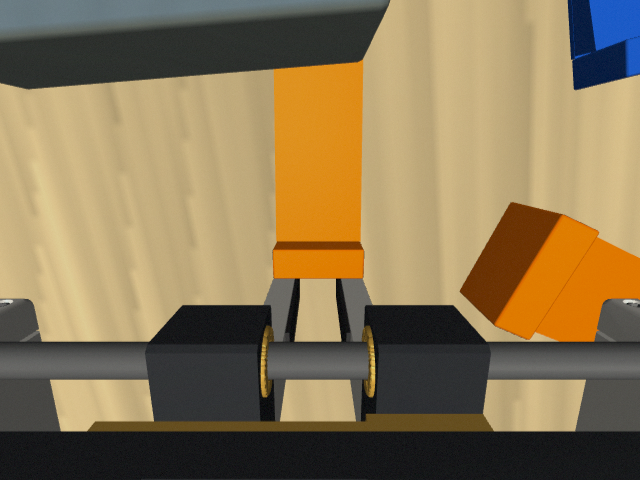

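View pics/d_scene.png

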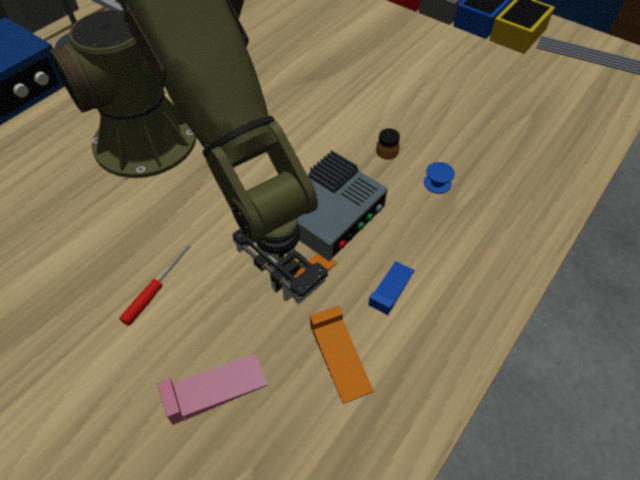

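The wedge is centred on the green-foot corner; the box corner bottom is at (360,62) and the wedge spans columns 275-362. Next I push slowly and watch the force.

Call:
arm_command --deltas '[{"translation": [0,0,-0.08],"turn": [0,0,0]},{"translation": [0,0,-0.16],"turn": [0,0,0]},{"translation": [0,0,-0.24],"turn": [0,0,0]},{"translation": [0,0,-0.32],"turn": [0,0,0]},{"translation": [0,0,-0.4],"turn": [0,0,0]}]'

```text
time_s: 6.08
ee_pos: [0.5477, -0.1213, 0.0294]
eef_rot: [1.689, 1.571, -0.009]
force: [0.8, -0.1, 0.8]
grip_width: 0.0201
```

Call:
arm_command --deltas '[{"translation": [0,0,-0.05],"turn": [0,0,0]},{"translation": [0,0,-0.1],"turn": [0,0,0]},{"translation": [0,0,-0.15],"turn": [0,0,0]}]'

```text
time_s: 6.33
ee_pos: [0.5481, -0.1177, 0.0294]
eef_rot: [-0.172, 1.571, -1.871]
force: [-0.4, -0.1, 0.8]
grip_width: 0.0199
```

Call:
arm_command --deltas '[{"translation": [0,0,-0.05],"turn": [0,0,0]},{"translation": [0,0,-0.1],"turn": [0,0,0]},{"translation": [0,0,-0.15],"turn": [0,0,0]}]'

```text
time_s: 6.58
ee_pos: [0.5486, -0.114, 0.0295]
eef_rot: [0.647, 1.571, -1.051]
force: [-1.2, -1.3, 0.4]
grip_width: 0.0201
```

Call:
arm_command --deltas '[{"translation": [0,0,-0.05],"turn": [0,0,0]},{"translation": [0,0,-0.1],"turn": [0,0,0]},{"translation": [0,0,-0.15],"turn": [0,0,0]}]'

```text
time_s: 6.83
ee_pos: [0.5491, -0.1102, 0.0294]
eef_rot: [-1.715, 1.571, 2.87]
force: [-0.5, -0.3, 1.1]
grip_width: 0.02
```

Call:
arm_command --deltas '[{"translation": [0,0,-0.05],"turn": [0,0,0]},{"translation": [0,0,-0.1],"turn": [0,0,0]}]'

```text
time_s: 7.0
ee_pos: [0.5494, -0.1078, 0.0294]
eef_rot: [-0.056, 1.571, -1.754]
force: [0.1, -1.9, 1.6]
grip_width: 0.02
```

Call:
arm_command --deltas '[{"translation": [0,0,-0.05],"turn": [0,0,0]},{"translation": [0,0,-0.1],"turn": [0,0,0]}]'

```text
time_s: 7.17
ee_pos: [0.5497, -0.1053, 0.0295]
eef_rot: [1.214, 1.571, -0.484]
force: [0.5, -0.7, 0.7]
grip_width: 0.0201
```

Call:
arm_command --deltas '[{"translation": [0,0,-0.05],"turn": [0,0,0]},{"translation": [0,0,-0.1],"turn": [0,0,0]}]'

```text
time_s: 7.33
ee_pos: [0.55, -0.1028, 0.0295]
eef_rot: [0.229, 1.571, -1.469]
force: [-0.5, -0.6, 1.7]
grip_width: 0.02
```

Call:
arm_command --deltas '[{"translation": [0,0,-0.05],"turn": [0,0,0]},{"translation": [0,0,-0.1],"turn": [0,0,0]}]'

```text
time_s: 7.5
ee_pos: [0.5504, -0.1003, 0.0295]
eef_rot: [-2.784, 1.571, 1.801]
force: [-0.2, -0.5, 0.9]
grip_width: 0.0201
```

```bash
python3 - <<'E'
from h import *
o=ctrl.get_obs();print(o['time_s'],tool()[0],o['force'],o['moment'])
im=optics.camera("wrist");cv2.imwrite("pics/e_wrist.png",im[:,:,::-1])
im=optics.camera("scene");cv2.imwrite("pics/e_scene.png",im[200:320,240:400,::-1].repeat(4,0).repeat(4,1))
E
```

```text
7.5 [ 0.55036204 -0.10031269  0.02946222] [-0.15609742 -0.5145716   0.86114756] [-0.20512396  0.06379579 -0.00123423]
```

View pics/e_wrist.png

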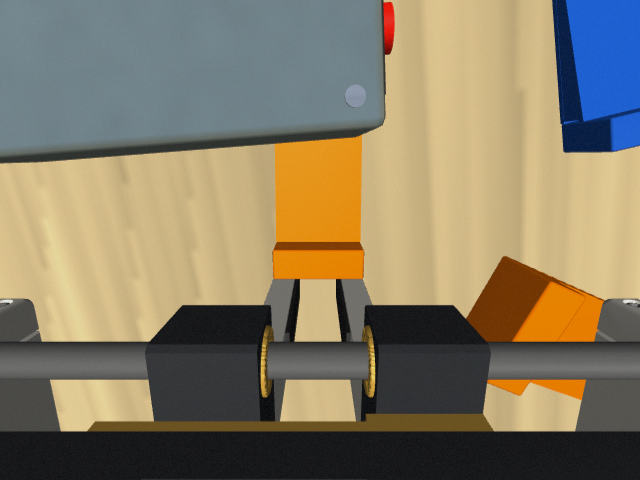

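There is no stiffening yet: the wedge is still straight, entering under the corner, and the box is unmoved. I'm pushing on in small steps.

Call:
arm_command --deltas '[{"translation": [0,0,-0.05],"turn": [0,0,0]},{"translation": [0,0,-0.1],"turn": [0,0,0]}]'

```text
time_s: 7.77
ee_pos: [0.5507, -0.0979, 0.0294]
eef_rot: [-0.779, 1.571, -2.477]
force: [-0.5, 0.2, 1.0]
grip_width: 0.0198
```

Call:
arm_command --deltas '[{"translation": [0,0,-0.05],"turn": [0,0,0]},{"translation": [0,0,-0.1],"turn": [0,0,0]}]'

```text
time_s: 7.93
ee_pos: [0.551, -0.0954, 0.0294]
eef_rot: [-1.68, 1.571, 2.905]
force: [-0.2, -1.2, -0.6]
grip_width: 0.02
```

Call:
arm_command --deltas '[{"translation": [0,0,-0.05],"turn": [0,0,0]},{"translation": [0,0,-0.1],"turn": [0,0,0]}]'

```text
time_s: 8.1
ee_pos: [0.5513, -0.0928, 0.0294]
eef_rot: [-1.563, 1.571, 3.022]
force: [-0.3, -0.1, 0.2]
grip_width: 0.0201
```

Call:
arm_command --deltas '[{"translation": [0,0,-0.04],"turn": [0,0,0]},{"translation": [0,0,-0.08],"turn": [0,0,0]}]'

```text
time_s: 8.27
ee_pos: [0.5516, -0.0909, 0.0294]
eef_rot: [0.124, 1.571, -1.574]
force: [-0.2, -1.3, -0.7]
grip_width: 0.0199
```

Call:
arm_command --deltas '[{"translation": [0,0,-0.04],"turn": [0,0,0]},{"translation": [0,0,-0.08],"turn": [0,0,0]}]'

```text
time_s: 8.43
ee_pos: [0.5518, -0.0891, 0.0294]
eef_rot: [-0.105, 1.571, -1.803]
force: [-1.0, -2.7, -0.6]
grip_width: 0.02
```

```bash
python3 - <<'E'
from h import *
o=ctrl.get_obs();print(o['time_s'],tool()[0],o['force'],o['moment'])
im=optics.camera("wrist");cv2.imwrite("pics/f_wrist.png",im[:,:,::-1])
im=optics.camera("scene");cv2.imwrite("pics/f_scene.png",im[200:320,240:400,::-1].repeat(4,0).repeat(4,1))
# estimate heel / box corner from wrist calibration
E
```

```text
8.4333 [ 0.55178437 -0.08912976  0.02943138] [-0.99017096 -2.74038045 -0.58322011] [-0.63676832  0.11483915  0.03659431]
```

View pics/f_wrist.png

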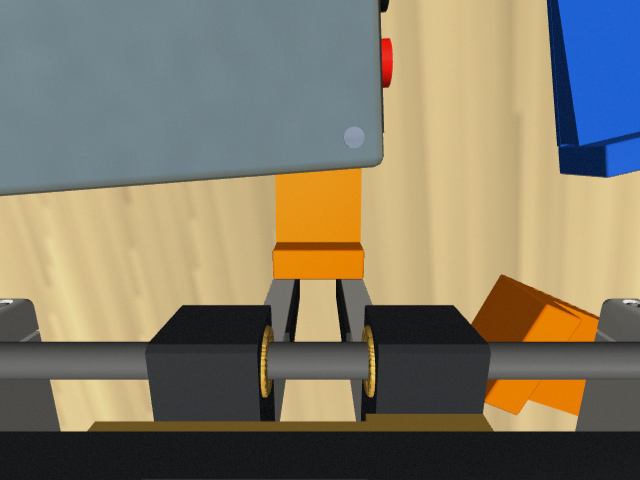

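View pics/f_scene.png

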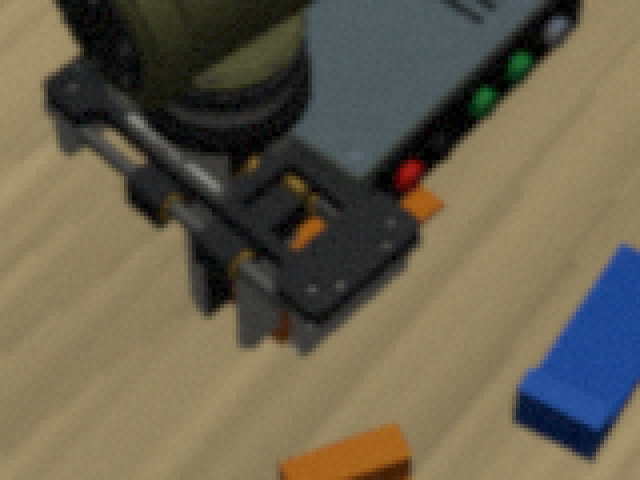

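The force and moment are rising (2.7 N, -0.64 N·m), so the wedge is meeting the foot.

Call:
arm_command --deltas '[{"translation": [0,0,-0.04],"turn": [0,0,0]},{"translation": [0,0,-0.04],"turn": [0,0,0]}]'

```text
time_s: 8.7
ee_pos: [0.5519, -0.088, 0.0294]
eef_rot: [0.144, 1.571, -1.554]
force: [0.6, -2.1, -0.3]
grip_width: 0.02
```

```bash
python3 - <<'E'
from h import *
o=ctrl.get_obs();print(o['time_s'],tool()[0],o['force'],o['moment'])
E
```

```text
8.7 [ 0.55194454 -0.08804609  0.02944054] [ 0.59035477 -2.05923966 -0.25316436] [-0.49839507  0.18507938  0.00379171]
```

Call:
arm_command --deltas '[{"translation": [0,0,-0.04],"turn": [0,0,0]},{"translation": [0,0,-0.04],"turn": [0,0,0]}]'

```text
time_s: 8.87
ee_pos: [0.552, -0.0871, 0.0294]
eef_rot: [-0.237, 1.571, -1.935]
force: [0.2, -3.7, -1.2]
grip_width: 0.0197
```

```bash
python3 - <<'E'
from h import *
o=ctrl.get_obs();print(o['time_s'],tool()[0],o['force'],o['moment'])
E
```

```text
8.8667 [ 0.55203981 -0.08707989  0.02944325] [ 0.17970572 -3.69538694 -1.15463306] [-0.68905231  0.14388923 -0.02519454]
```

Call:
arm_command --deltas '[{"translation": [0,0,-0.04],"turn": [0,0,0]},{"translation": [0,0,-0.04],"turn": [0,0,0]}]'

```text
time_s: 9.03
ee_pos: [0.5522, -0.0861, 0.0294]
eef_rot: [-0.102, 1.571, -1.8]
force: [-0.6, -3.7, -1.5]
grip_width: 0.0199
```

```bash
python3 - <<'E'
from h import *
o=ctrl.get_obs();print(o['time_s'],tool()[0],o['force'],o['moment'])
E
```

```text
9.0333 [ 0.55216866 -0.08613088  0.02944641] [-0.5526279  -3.6645611  -1.47957819] [-0.82026709  0.18930476 -0.02385097]
```

Call:
arm_command --deltas '[{"translation": [0,0,-0.04],"turn": [0,0,0]},{"translation": [0,0,-0.04],"turn": [0,0,0]}]'

```text
time_s: 9.2
ee_pos: [0.5523, -0.0851, 0.0294]
eef_rot: [-0.025, 1.571, -1.723]
force: [-0.7, -5.2, -1.9]
grip_width: 0.0201
```

```bash
python3 - <<'E'
from h import *
o=ctrl.get_obs();print(o['time_s'],tool()[0],o['force'],o['moment'])
im=optics.camera("wrist");cv2.imwrite("pics/g_wrist.png",im[:,:,::-1])
a=cv2.imread("pics/f_wrist.png");b=im[:,:,::-1]
cv2.imwrite("pics/g_wrist2.png",np.vstack([a[100:300,200:600],b[100:300,200:600]]))
E
```

```text
9.2 [ 0.55229259 -0.0851486   0.02942352] [-0.65558314 -5.15384521 -1.91860186] [-0.89946978  0.13314764 -0.07659569]
```

View pics/g_wrist2.png

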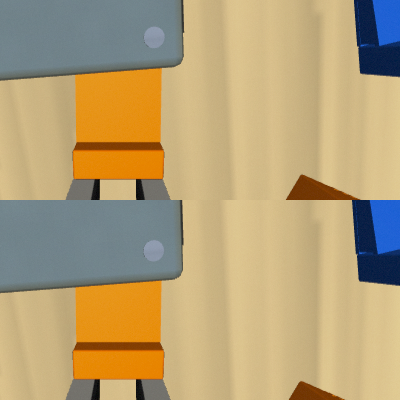

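It reached 5.2 N with the box still in place, and the estimated foot position is about x=+11 mm in the wedge frame. I'm backing off, rising and closing the fingers.

Call:
arm_command --deltas '[{"translation": [0,0,0.2],"turn": [0,0,0]},{"translation": [0,0,0.6],"turn": [0,0,0]},{"translation": [0,0,1.2],"turn": [0,0,0]},{"translation": [-0.5,0,1.4],"turn": [0,0,0]},{"translation": [-1.5,0,1.4],"turn": [0,0,0]},{"translation": [-2.5,0,1.4],"turn": [0,0,0]},{"translation": [-3.5,0,1.4],"turn": [0,0,0]},{"translation": [-4.5,0,1.4],"turn": [0,0,0]},{"translation": [-5.5,0,1.4],"turn": [0,0,0]},{"translation": [-6,0,1.4],"turn": [0,0,0]},{"translation": [-6,0,1.4],"turn": [0,0,0]}]'

```text
time_s: 10.17
ee_pos: [0.5489, -0.1202, 0.1835]
eef_rot: [1.474, 1.565, -0.225]
force: [1.0, 0.5, -0.2]
grip_width: 0.0199
```

```bash
python3 - <<'E'
from h import *
o=ctrl.get_obs();print(o['time_s'],tool()[0],o['force'],o['moment'])
cs=optics.get_calibration("wrist")
for n in("wrist","scene","top"):
    im=optics.camera(n);cv2.imwrite(f"pics/i_{n}.png",im[:,:,::-1])
    print(n,models.mark_of("short_corner",n)[:1])
r=models.mark_of("short_corner","wrist")
if r: print(unproj("wrist",r[0]['at'],.086))
print(plan((.562,-.006,.125),1.44+np.pi))
E
```

```text
10.1667 [ 0.54886474 -0.12022407  0.18351313] [ 0.973116    0.49529568 -0.22184422] [-0.07953264  0.09132943  0.00893347]
wrist [{'at': [315.6, 82.6], 'score': 0.7}]
scene [{'at': [327.3, 233.8], 'score': 0.6}]
top [{'at': [319.2, 234.1], 'score': 0.62}]
[ 0.56146555 -0.00418613  0.086     ]
(array([ 2.141, -0.   , -4.584]), array([ 0.038, -0.004,  0.019]))
```

View pics/i_wrist.png

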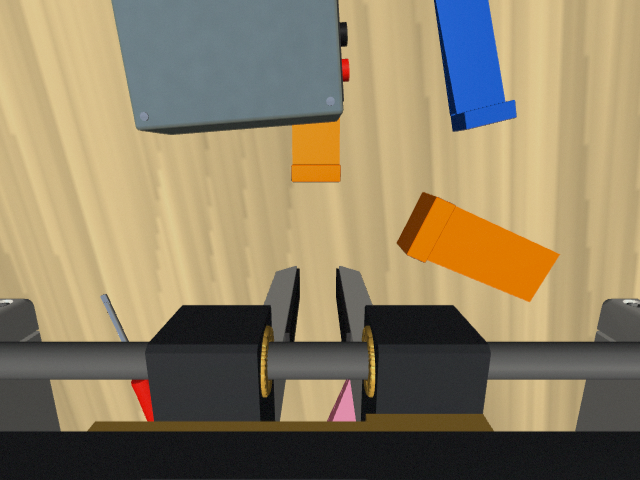

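View pics/i_scene.png

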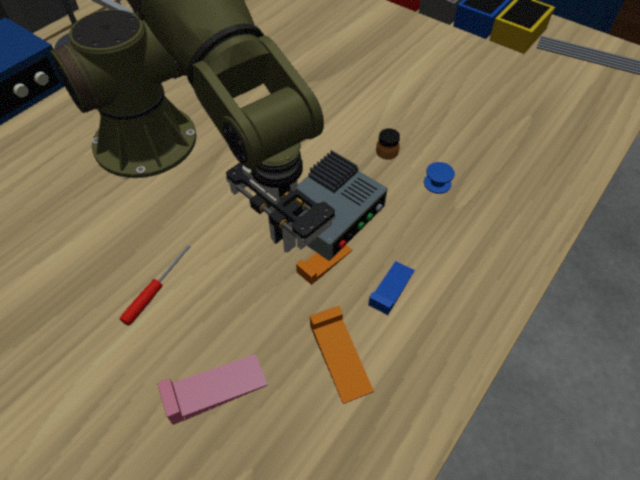

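The wedge stays put after release, with its heel at (316,175) in the wrist view, and the box corner is at (342,118). I'm moving above the short corner.

Call:
arm_command --deltas '[{"translation": [0,0,-0.5],"turn": [0,0,0]},{"translation": [0,0,-1.2],"turn": [0,0,0]},{"translation": [0,0,-2],"turn": [0,0,0]},{"translation": [0,0,-3],"turn": [0,0,0]},{"translation": [0,0,-3.8],"turn": [0,0,0]},{"translation": [0,0,-4.3],"turn": [0,0,0]},{"translation": [0.5,0,-4.6],"turn": [0,0,0]},{"translation": [1.2,0,-4.6],"turn": [0,0,0]},{"translation": [1.8,0,-4.6],"turn": [0,0,0]},{"translation": [2.1,0,-4.6],"turn": [0,0,0]},{"translation": [2.3,0,-4.6],"turn": [0,0,0]},{"translation": [2.3,0,-4.6],"turn": [0,0,0]}]' --gripper 0

```text
time_s: 11.52
ee_pos: [0.5622, -0.0056, 0.1212]
eef_rot: [-1.489, 1.569, 3.096]
force: [-0.6, -0.2, -0.0]
grip_width: 0.0007
```

```bash
python3 - <<'E'
from h import *
print(unproj("wrist",(315.5,181.5),.032) if 0 else '')
o=ctrl.get_obs();print(o['time_s'],tool()[0],o['force'],o['moment'])
im=optics.camera("wrist");cv2.imwrite("pics/j_wrist.png",im[:,:,::-1])
E
```

```text
11.5167 [ 0.56222191 -0.00564621  0.12123922] [-0.56260731 -0.16310458 -0.02022747] [-0.06885032  0.15685532  0.01094226]
```

View pics/j_wrist.png

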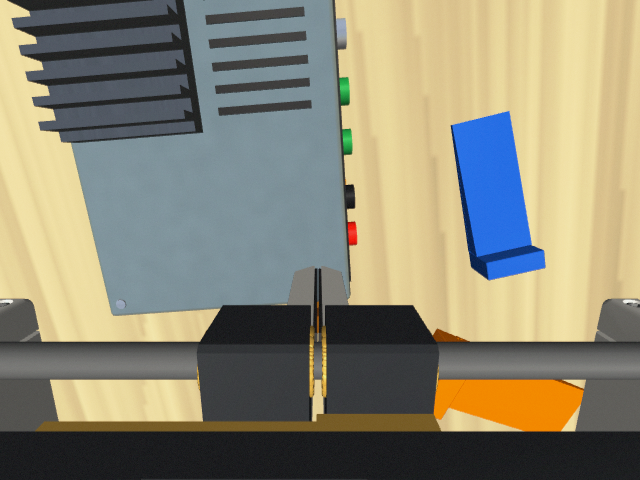

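The closed fingertips, at (318,268), are over the green-foot corner inside the top. I'm descending in small steps.

Call:
arm_command --deltas '[{"translation": [0.15,0,0],"turn": [0,0,0]},{"translation": [0.3,0,0],"turn": [0,0,0]},{"translation": [0.45,0,0],"turn": [0,0,0]},{"translation": [0.5,0,0],"turn": [0,0,0]},{"translation": [0.55,0,0],"turn": [0,0,0]},{"translation": [0.55,0,0],"turn": [0,0,0]}]'

```text
time_s: 12.07
ee_pos: [0.5624, -0.0057, 0.108]
eef_rot: [-1.562, 1.571, 3.023]
force: [-0.4, 0.3, 0.3]
grip_width: 0.0008
```

Call:
arm_command --deltas '[{"translation": [0.03,0,0],"turn": [0,0,0]},{"translation": [0.06,0,0],"turn": [0,0,0]},{"translation": [0.06,0,0],"turn": [0,0,0]}]'

```text
time_s: 12.32
ee_pos: [0.5625, -0.0057, 0.1067]
eef_rot: [1.155, 1.571, -0.543]
force: [0.0, 0.2, 0.4]
grip_width: 0.0005
```

Call:
arm_command --deltas '[{"translation": [0.04,0,0],"turn": [0,0,0]},{"translation": [0.04,0,0],"turn": [0,0,0]},{"translation": [0.04,0,0],"turn": [0,0,0]}]'

```text
time_s: 12.57
ee_pos: [0.5625, -0.0057, 0.1057]
eef_rot: [-1.18, 1.571, -2.879]
force: [-0.3, 0.4, -0.3]
grip_width: 0.0006
```

Call:
arm_command --deltas '[{"translation": [0.04,0,0],"turn": [0,0,0]},{"translation": [0.04,0,0],"turn": [0,0,0]},{"translation": [0.04,0,0],"turn": [0,0,0]}]'

```text
time_s: 12.82
ee_pos: [0.5627, -0.0057, 0.1051]
eef_rot: [1.551, 1.57, -0.148]
force: [-1.4, -0.0, 4.8]
grip_width: 0.0007
```

Call:
arm_command --deltas '[{"translation": [0.04,0,0],"turn": [0,0,0]},{"translation": [0.04,0,0],"turn": [0,0,0]},{"translation": [0.04,0,0],"turn": [0,0,0]}]'

```text
time_s: 13.07
ee_pos: [0.5629, -0.0058, 0.1049]
eef_rot: [1.563, 1.569, -0.135]
force: [-5.1, -0.8, 12.4]
grip_width: 0.0006
```

Call:
arm_command --deltas '[{"translation": [0.03,0,0],"turn": [0,0,0]},{"translation": [0.03,0,0],"turn": [0,0,0]},{"translation": [0.03,0,0],"turn": [0,0,0]}]'

```text
time_s: 13.32
ee_pos: [0.5629, -0.0058, 0.1047]
eef_rot: [1.553, 1.569, -0.145]
force: [-7.6, -0.4, 19.4]
grip_width: 0.0004
```

The corner holds: 19 N with a dip of only about 0.4 mm. I'm easing back to roughly 10 N.

Call:
arm_command --deltas '[{"translation": [-0.04,0,0],"turn": [0,0,0]},{"translation": [-0.04,0,0],"turn": [0,0,0]},{"translation": [-0.04,0,0],"turn": [0,0,0]},{"translation": [-0.04,0,0],"turn": [0,0,0]},{"translation": [-0.04,0,0],"turn": [0,0,0]},{"translation": [-0.04,0,0],"turn": [0,0,0]}]'

```text
time_s: 13.82
ee_pos: [0.5628, -0.0058, 0.105]
eef_rot: [1.561, 1.57, -0.137]
force: [-2.7, 0.4, 11.3]
grip_width: 0.0006
```

```bash
python3 - <<'E'
from h import *
o=ctrl.get_obs();print(o['time_s'],tool()[0],o['force'],o['moment'])
for n in("scene","top"):
    im=optics.camera(n);cv2.imwrite(f"pics/k_{n}.png",im[:,:,::-1])
o=ctrl.get_obs();print(o['force'])
a=cv2.imread("pics/a_scene.png");b=cv2.imread("pics/k_scene.png")
f=lambda x:cv2.resize(x[140:320,230:430],None,fx=3.9,fy=3.9,interpolation=cv2.INTER_CUBIC)[:600]
cv2.imwrite("pics/k_crop.png",f(b)[:600,:780])
# box shift via heat sink region template
for n,(x,y,w,h) in {"scene":(345,160,40,50),"top":(245,225,45,68)}.items():
    A=cv2.imread(f"pics/a_{n}.png");B=cv2.imread(f"pics/k_{n}.png")
    t=A[y:y+h,x:x+w];r=cv2.matchTemplate(B[y-10:y+h+10,x-10:x+w+10],t,cv2.TM_CCOEFF_NORMED);print(n,cv2.minMaxLoc(r))
E
```

```text
13.8167 [ 0.56280149 -0.00575365  0.10495608] [-2.73766245  0.37445862 11.33711995] [ 1.13925518e-03  7.82489717e-01 -7.18028430e-04]
[-3.6852024  -0.13778787 11.11979891]
scene (0.025439752265810966, 0.8310074806213379, (20, 0), (10, 10))
top (-0.006590580567717552, 0.43081754446029663, (0, 20), (10, 10))
```

View pics/k_crop.png

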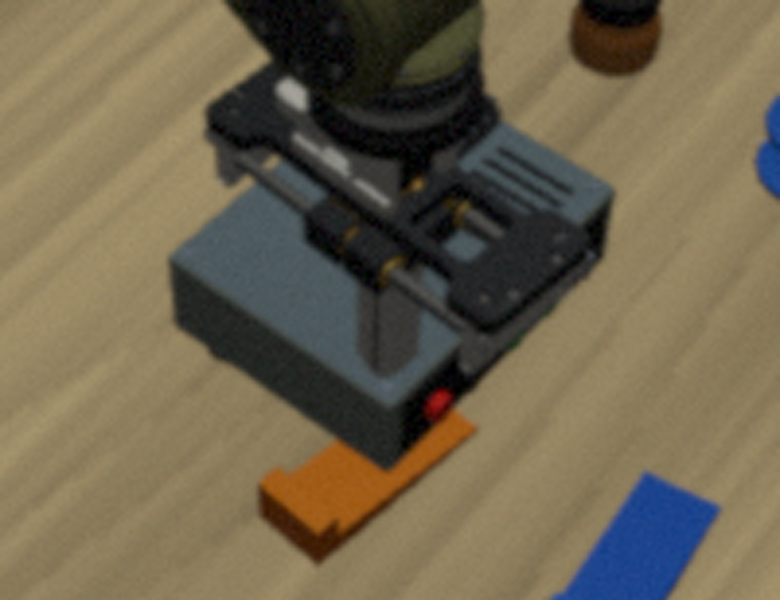

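View pics/k_top.png

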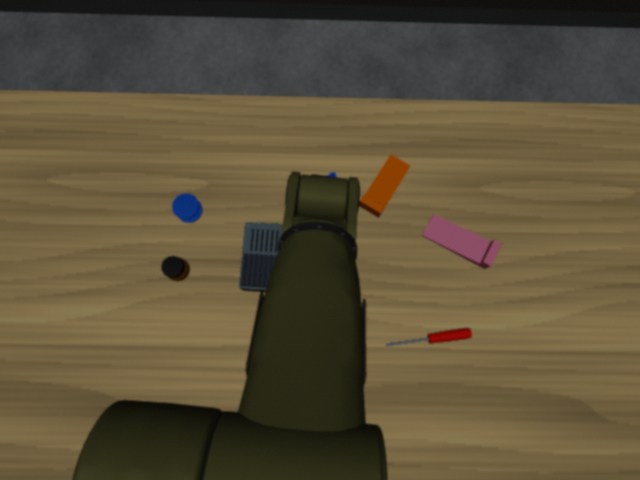

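```bash
python3 - <<'E'
from h import *
a=unproj("scene",(318/3.9+230,562/3.9+140),0);b=unproj("scene",(262/3.9+230,514/3.9+140),0)
h=(a+b)/2;print(a,b,h,np.hypot(*(a-b)[:2])); y=1.43
u=np.array([np.cos(y),np.sin(y)]);d=np.array([.562,-.0055])-h[:2]
print("foot in wedge",d@u-.06, -d[0]*u[1]+d[1]*u[0])
c=unproj("scene",(388/3.9+230,470/3.9+140),.026);print("box corner",c, T((.5103,.0713,-.046),[[.075,-.095,.026]]))
E
```

```text
[ 0.57275606 -0.07699871  0.        ] [ 0.53192331 -0.07169083  0.        ] [ 0.55233968 -0.07434477  0.        ] 0.041176301128342634
foot in wedge 0.009519165245462674 9.637422026391104e-05
box corner [ 0.57746637 -0.02434278  0.026     ] [[ 0.5808522  -0.02704829  0.026     ]]
```

Call:
arm_command --deltas '[{"translation": [0,0,0],"turn": [0,0,0]},{"translation": [0,0,0],"turn": [0,0,0]},{"translation": [0,0,0],"turn": [0,0,0]},{"translation": [0,0,0],"turn": [0,0,0]},{"translation": [0,0,0],"turn": [0,0,0]},{"translation": [0,0,0],"turn": [0,0,0]},{"translation": [0,0,0],"turn": [0,0,0]},{"translation": [0,0,0],"turn": [0,0,0]}]'

```text
time_s: 14.58
ee_pos: [0.5628, -0.0057, 0.105]
eef_rot: [1.57, 1.57, -0.128]
force: [-3.8, 0.1, 10.6]
grip_width: 0.0004
```

```bash
python3 - <<'E'
from h import *
print(ctrl.hand_in()); o=ctrl.get_obs(); print(o['time_s'],o['ee_pos'],o['force'])
E
```

```text
the job is handed in; nothing more can be done
None
the job is handed in; nothing more can be done
```

The small orange wedge is under the green foot and that corner now holds firm. I handed the job in at 14.6 s with the closed fingertips still pressing on top of the box; `hand_in` reports no verdict.

- **Push:** two fingertips pushed the wedge straight in at the heel until the force rose from about 1 N to 5.2 N. It stayed in place when I let go.
- **Corner test:** the corner carried up to 19 N with only about 0.4 mm of dip, so it no longer rocks. I then eased off to a steady 10.6 N down, with about 4 N sideways along x.
- **Wedge position:** from the scene camera, the green foot sits at about x +10 mm, y 0 mm in the wedge frame, inside the allowed window.
- **Hand position:** the fingertips are within about 2 mm of the point above the foot.
- **Box:** its visible corner reads about 4 mm from the first fit, which is close to camera error. Its tilt was not measured directly; I inferred that it is level from the corner's height.
- **Other things:** the screwdriver, jar, spool and the other wedges look unmoved in the last pictures. The blue wedge is mostly hidden by the arm in the final top view.

One check failed: my template match for box movement was useless because the arm hid that part of the picture. The box position above comes from the visible corner instead.

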